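# Release the tested coil from the bolted test cradle

### The arm

A 6-joint arm with a two-finger parallel gripper is mounted at the origin on a cart in front of the work surface, level with it; the furniture and walls round the work are solid. World frame = base frame: x ahead of the robot, y to its left, z up, the work surface at z = 0. Lengths are in m, angles in rad, forces in N, time in s.
With the tool pointing down it reaches from about 0.325 to 0.925 m from the base axis. Payload 3.1 kg.
Tool frame: the origin (TCP) lies midway between the tips of the shut fingers; the grasp point (between the pads) lies 19 mm behind it (manip.tcp_to_grasp is the distance from the TCP to the grasp point, in m); z points along the fingers, y is the direction in which the jaws open and shut (so a half turn about z gives the same grasp; the last joint's range is limited). The gripper opens to 85 mm and grips with 20 to 120 N. Pads are 22 mm wide; open, the fingers measure 114 mm over their backs; the gripper's body (76 mm by 85 mm) begins 54 mm behind the grasp point. The pads swing forward as they close: fully open they stand 13 mm farther back than shut.
Start: joints at [-1.358, 0.217, 1.613, -0, 1.311, -0.112], TCP at [0.199, -0.592, 0.231] pointing down, gripper open.
Joint ranges: [-2.75, 2.75], [-0.78, 2.1], [0.31, 2.55], [-1.13, 4.27], [0.13, 2.63], [-2.58, 2.58]. Speed limits (rad/s): [2.79, 2.79, 3.14, 3.14, 3.14, 3.14].

### API

Orientations are given as [roll, pitch, yaw] about the fixed x, y, z axes, in that order (R = Rz(yaw) Ry(pitch) Rx(roll)).
In Python, from rig import manip gives the robot as it stands. The module is installed in compiled form; this text tells all that it offers. Calls block until the motion is done:
- manip.reach(position, orientation): joint-space move of the TCP to a pose.
- manip.move_l(position, ori=None, max_speed=0.15, guard=None): straight line of the TCP; ori=None keeps the orientation; max_speed is the mean speed in m/s. With guard (N) it stops when the force on the tool has changed by that much, and returns True; else False.
- manip.movej(angles): joint-space move.
- manip.gripper_to(opening, strength=None): opening from 0.0 (shut) to 1.0 (fully open); strength is the grip in N (None keeps the last); returns when the fingers have stopped.
- manip.pause(seconds).
- manip.ik(position, orientation): joint angles nearest the present ones, or None.
- manip.snapshot(name): name is "scene" or "top" or "wrist"; returns a dict with "img" (480x640x3 uint8, red, green, blue), "K" (3x3 intrinsics, pixels), "world_to_cam" (4x4, takes a point from world to camera coordinates). Camera axes: x right, y down, z forward; pixel columns grow to the right and rows downward; lengths in m; the calibration is good to about 2 mm. A picture is of the moment at which its call begins. There is no depth.
A pose or a line that the arm cannot do raises manip.PlanningError and nothing moves.
- manip.finish_job(): hands the job in, once; it reports no verdict.
Readings, each from a call of its own:
- manip.get_time_s(): time.
- manip.get_joint_pos(): joint angles.
- manip.get_qd(): joint speeds.
- manip.get_tau(): joint torques, N m.
- manip.get_eef_pos(): TCP position.
- manip.get_orientation(): TCP orientation.
- manip.get_force(): force on the tool from outside, world axes, zero at the start.
- manip.get_moment(): the same for the moment, N m.
- manip.get_width(): opening from 0.0 (shut) to 1.0 (fully open).
Only numpy, scipy, OpenCV 4.12 (cv2) and the standard library are available. Lean on these libraries where they do the work, as an engineer would, in place of code of your own. Each camera call takes 0.05 s, during which the arm holds its last target.

### The job

The wound coil has passed its test: take it out of the sloping test cradle and stand it upright, not dropping it, in the empty compartment of the green tray. First free it with the red-knobbed lock bolt: lift the bolt over the brass ridge, slide it fully open, away from the coil, and let it drop back down behind the ridge, where it must stay. Leave the insulator and the two tins where they are.

Things in the scene. Friction and masses are not known exactly. Their poses are not given: they have to be found in the camera images.
- cradle: Fixed test cradle, blue base plate 115 x 210 x 8 mm. Origin: centre of the base's underside, on the bench; z up; at yaw 0 its low front faces the robot (-x). An aluminium deck slopes down to the front at 35 deg: deck normal (-0.574, 0, 0.819), up-slope (0.819, 0, 0.574) in this frame. Coil pocket on its +y side, lock bolt on a grey rail (28 wide, 42 high) on its -y side.
- pocket (a point): Middle of the floor of the coil's pocket, on the deck's top surface, 65 mm above the bench; axes as the cradle's. The pocket is square, 59 mm inside, with fences 6 mm thick and 18 mm high along the deck normal. A steel arch over the bolt stands 38 to 47 mm from here towards the cradle's -y; its top is 75 mm above the deck.
- lamp_edge (a point): Middle of the lower front edge of the fixed white lamp bar (50 deep x 210 wide x 18 mm thick, on a post at each end, reaching back to +x from here) that hangs over the cradle, 269 mm above the bench; axes as the cradle's. It bars a vertical approach: come to knob and coil from the front, along the deck normal (tool tilted about 35 deg, gripper's back towards the robot).
- bolt_slide (a joint): Travel of the bolt along its rail, m: 0 = locked (bar end 18 mm over the coil's rim, 2 mm above it), 0.045 = fully open (bar end 27 mm clear of the coil). Opens towards the cradle's -y; resists with about 2 N. A brass ridge across the rail, 7.5 mm high, 8 mm wide, stops a lug under the bar 2 mm from locked; it passes only while lifted, and must stay lifted until past 0.022.
- bolt_lift (a joint): Lift of the bolt in m along the deck normal: 0 = down, 0.011 = upper stop; more than 0.008 clears the ridge. A spring and its weight pull it down with 3 to 4 N.
- bolt_knob (a point): Middle of the red knob's grip: round, 20 mm in diameter, axis (point z) along the deck normal, from 15 mm below to 10 mm above this point; on top a head 24 mm across, 16 mm above this point at its top. A 14 mm stem joins it to the steel bar (16 mm wide), whose top is 29 mm below this point. Site x points up the slope, y opposite to opening.
- coil: Copper coil on a dark bobbin: 48 mm high, flanges 56 mm in diameter and 3 mm thick at both ends, winding 45 mm in diameter, about 0.12 kg. Origin: centre of the underside of the lower flange; z along its axis, at the start along the deck normal. It sits loosely in the pocket.
- tray: Fixed green open tray 100 x 150 x 24 mm, walls 4 mm, floor 4 mm thick; origin: centre of the underside. A divider 4 mm thick across its middle splits it into two compartments, each 92 (x) x 69 (y) mm; the one on the +y side holds a white insulator, the one on the -y side is empty.
- tray_spot (a point): Centre of the floor of the tray's empty compartment (top of the floor, 4 mm above the bench); axes as the tray's.
- insulator: White porcelain insulator, 34 mm in diameter, 46 mm high, standing in the tray's other compartment; origin at the centre of its underside. Leave it.
- grease_tin: Open blue tin, 62 mm in diameter, 50 mm high; origin at the centre of its underside. Leave it.
- nut_tin: Open steel tin, 74 mm in diameter, 45 mm high; origin at the centre of its underside. Leave it.

How it is judged:
By the outcome, as a careful person would: the job done as asked, in the order asked, and still so for the second after the job is handed in, with the robot touching nothing.
It also fails if it takes over 54 s, if anything falls off the work surface, if the arm or the gripper's body presses on something with over 40 N, if the wrist force passes 120 N, or if a joint passes its speed limit or range.

## Working session

There is one attempt and no reset: what is moved stays moved. The work goes in short steps, each a Python script; the robot and the scene stay as the last script left them, time stands still between calls to the robot, and variables do not carry over. Pictures are saved under pics/ and viewed, and the job is handed in when it is done.

```bash
mkdir -p pics
python3 - <<'E'
from rig import manip
import cv2,numpy as np
for n in ["scene","top","wrist"]:
    s=manip.snapshot(n); cv2.imwrite(f"pics/{n}0.png",s["img"][:,:,::-1]); np.savez(f"pics/{n}0.npz",**s)
    print(n,s["K"].tolist(),np.round(s["world_to_cam"],3).tolist())
print(manip.get_time_s(),manip.get_orientation(),manip.tcp_to_grasp,manip.get_force())
E
```

```text
scene [[531.768374689914, 0.0, 327.11355698434966], [0.0, 531.768374689914, 240.8131538781563], [0.0, 0.0, 1.0]] [[-0.65, -0.76, -0.012, 0.572], [-0.398, 0.353, -0.847, 0.215], [0.647, -0.546, -0.532, 0.927], [0.0, 0.0, 0.0, 1.0]]
top [[478.8694360660008, 0.0, 316.1466065788661], [0.0, 478.8694360660008, 235.09413656182485], [0.0, 0.0, 1.0]] [[-0.193, -0.981, -0.004, 0.405], [-0.935, 0.185, -0.304, 0.469], [0.299, -0.055, -0.953, 1.115], [0.0, 0.0, 0.0, 1.0]]
wrist [[345.8185379400325, 0.0, 327.94248944665674], [0.0, 345.8185379400325, 240.1498968052611], [0.0, 0.0, 1.0]] [[0.319, -0.948, -0.002, -0.623], [-0.914, -0.309, 0.263, -0.035], [-0.25, -0.082, -0.965, 0.378], [0.0, 0.0, 0.0, 1.0]]
0.15 [-3.13969413e+00 -2.03903836e-04  3.24725277e-01] 0.0187 [-0.57503894 -0.17622038  0.07176257]
```

View pics/scene0.png

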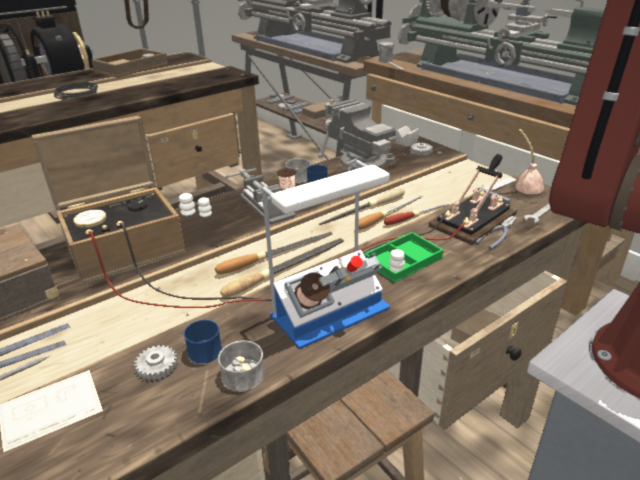

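View pics/top0.png

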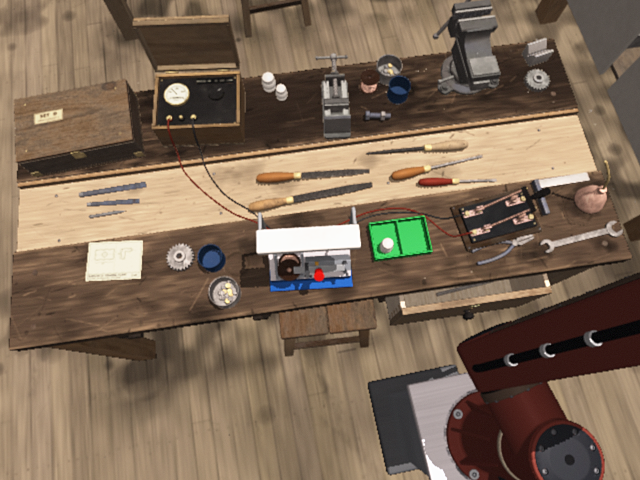

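View pics/wrist0.png

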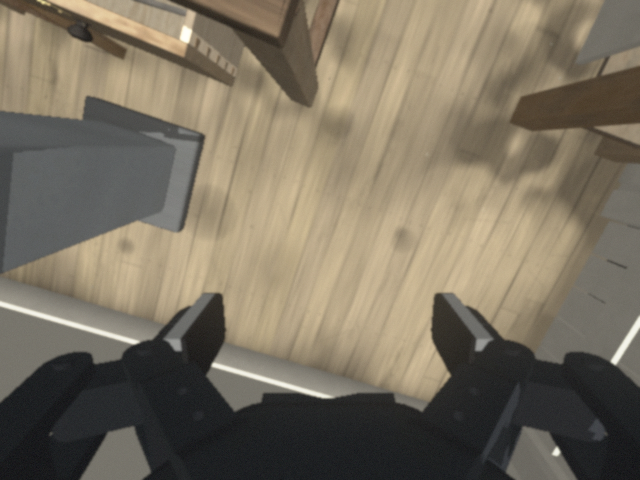

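The coil and red knob (scene about (315,288) and (356,263)) are under the lamp bar. The tray is at the robot's right side of the cradle, with the insulator in its nearer compartment. Next I'll get coarse positions from the colour masks.

```bash
cat > h.py <<'E'
import numpy as np,cv2
def load(n): return dict(np.load(f"pics/{n}.npz"))
def ray(s,uv):
    K,T=s["K"],s["world_to_cam"]; R,t=T[:3,:3],T[:3,3]
    d=R.T@np.linalg.solve(K,np.array([uv[0],uv[1],1.0])); return -R.T@t,d/np.linalg.norm(d)
def onz(s,uv,z):
    o,d=ray(s,uv); return o+d*(z-o[2])/d[2]
def tri(obs):
    A=np.zeros((3,3));b=np.zeros(3)
    for s,uv in obs:
        o,d=ray(s,uv);P=np.eye(3)-np.outer(d,d);A+=P;b+=P@o
    p=np.linalg.solve(A,b)
    return p,[np.linalg.norm((np.eye(3)-np.outer(ray(s,uv)[1],ray(s,uv)[1]))@(p-ray(s,uv)[0])) for s,uv in obs]
def proj(s,p):
    c=s["world_to_cam"]@np.append(p,1); q=s["K"]@c[:3]; return q[:2]/q[2]
def mask(s,col):
    h=cv2.cvtColor(s["img"],cv2.COLOR_RGB2HSV).astype(int);H,S,V=h[...,0],h[...,1],h[...,2]
    m={"red":((H<5)|(H>175))&(S>200)&(V>120),"green":(H>50)&(H<75)&(S>150)&(V>70),"blue":(H>100)&(H<118)&(S>180)&(V>90)}[col]
    return m.astype(np.uint8)*255
def blob(m):
    n,l,st,c=cv2.connectedComponentsWithStats(m); i=1+np.argmax(st[1:,4]); return (l==i).astype(np.uint8)*255,c[i],st[i]
E
python3 - <<'E'
from h import *
for n in["scene0","top0"]:
    s=load(n)
    for c in["red","green","blue"]:
        m,ce,st=blob(mask(s,c)); print(n,c,ce.round(1),st)
        if c!="red":
            cn=max(cv2.findContours(m,0,2)[0],key=cv2.contourArea)
            hull=cv2.convexHull(cn); 
            a=cv2.approxPolyDP(hull,5,True)[:,0]
            for p in a: print("  ",p,onz(s,p,.024 if c=="green" else .008).round(3)[:2])
S,T=load("scene0"),load("top0")
print(tri([(S,blob(mask(S,"red"))[1]),(T,blob(mask(T,"red"))[1])]))
E
```

```text
scene0 red [354.3 264.5] [348 258  14  13  95]
scene0 green [407.4 254.9] [ 365  233   77   49 1611]
   [441 249] [0.46 0.02]
   [441 257] [0.439 0.046]
   [395 281] [0.445 0.187]
   [365 254] [0.559 0.163]
   [410 233] [0.553 0.02 ]Traceback (most recent call last):
  File "<stdin>", line 5, in <module>
  File "h.py", line 21, in blob
    n,l,st,c=cv2.connectedComponentsWithStats(m); i=1+np.argmax(st[1:,4]); return (l==i).astype(np.uint8)*255,c[i],st[i]
                                                      ~~~~~~~~~^^^^^^^^^^
    return _wrapfunc(a, 'argmax', axis=axis, out=out, **kwds)
    return bound(*args, **kwds)
ValueError: attempt to get argmax of an empty sequence
```

Run:
```python
from h import *
for n,(x,y,w,h) in {"scene0":(240,150,220,200),"top0":(230,195,220,110)}.items():
    s=load(n); c=s["img"][y:y+h,x:x+w]; k=800//w if n=="top0" else 3
    cv2.imwrite(f"pics/{n}_crop.png",cv2.resize(c,None,fx=k,fy=k,interpolation=2)[:,:,::-1])
```

```text
(no output)
```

View pics/scene0_crop.png

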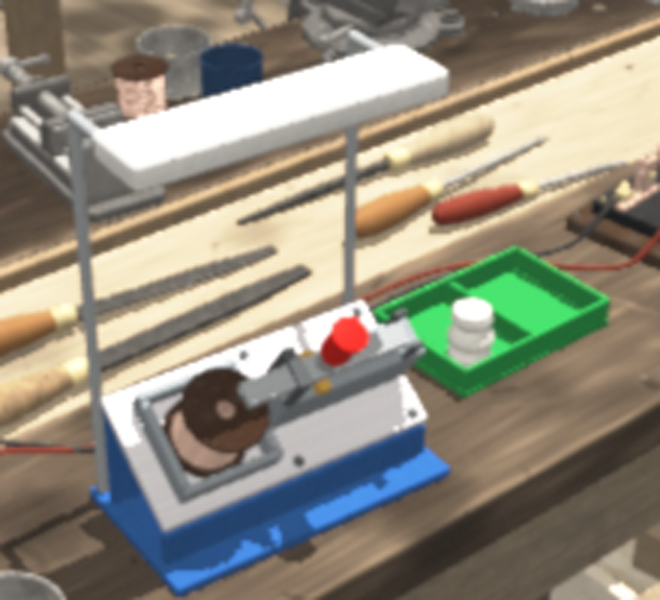

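View pics/top0_crop.png

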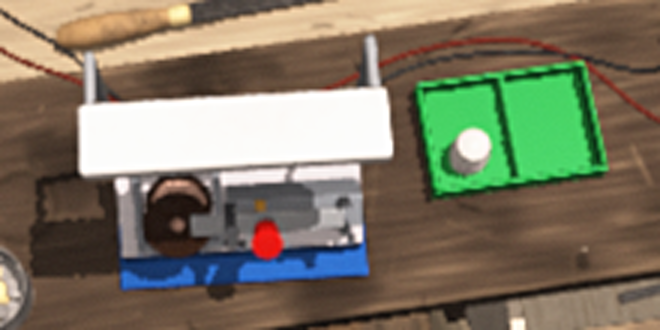

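Run:
```python
from h import *
s=load("scene0"); h=cv2.cvtColor(s["img"],cv2.COLOR_RGB2HSV)
print(h[325,300],h[333,300])
t=load("top0"); h=cv2.cvtColor(t["img"],cv2.COLOR_RGB2HSV)
print(h[286,300],h[281,340])
```

```text
[110  88 136] [107 171 106]
[108 193 204] [107 194 212]
```

Run:
```python
from h import *
S,T=load("scene0"),load("top0")
f=lambda n,a:(a[0]/3+(240 if n else 230),a[1]/3+(150 if n else 195))
for nm,a,b in [("frontL(+y)",(180,588),(121,284)),("frontR(-y)",(448,465),(367,273))]:
    print(nm,onz(S,f(1,a),.008).round(3),onz(T,f(0,b),.008).round(3))
print("backL",onz(S,f(1,(95,490)),.008).round(3))
print("knob tri",tri([(S,(354.3,264.5)),(T,blob(mask(T,"red"))[1])]))
print("knob top",tri([(S,f(1,(351,331))),(T,f(0,(268,243)))]))
print("lamp edge L", tri([(S,f(1,(140,172))),(T,f(0,(82,174)))]),"R",tri([(S,f(1,(447,82))),(T,f(0,(391,155)))]))
print("coil top centre",tri([(S,f(1,(227,410))),(T,f(0,(179,224)))]))
for n,s in(("S",S),("T",T)):
    m,ce,st=blob(mask(s,"green")); hull=cv2.convexHull(max(cv2.findContours(m,0,2)[0],key=cv2.contourArea))
    print(n,cv2.boxPoints(cv2.minAreaRect(np.array([onz(s,p,.024)[:2]*1000 for p in hull[:,0]],np.float32))).round(1).tolist())
```

```text
frontL(+y) [0.437 0.443 0.008] [0.439 0.444 0.008]
frontR(-y) [0.412 0.237 0.008] [0.408 0.238 0.008]
backL [0.546 0.429 0.008]
knob tri (array([0.42448026, 0.32301746, 0.13872568]), [np.float64(0.0003459232660062811), np.float64(0.0003459232660060555)])
knob top (array([0.41861455, 0.32241398, 0.1504882 ]), [np.float64(0.0001955370812567223), np.float64(0.00019553708125670907)])
lamp edge L (array([0.45833306, 0.4404355 , 0.28400856]), [np.float64(0.0006591696794878253), np.float64(0.0006591696794878586)]) R (array([0.43306906, 0.23551628, 0.27938779]), [np.float64(4.099374988775444e-08), np.float64(4.099374995935729e-08)])
coil top centre (array([0.45810264, 0.38608995, 0.10172765]), [np.float64(0.0002706132927355054), np.float64(0.0002706132927354491)])
S [[436.3999938964844, 21.600000381469727], [555.2000122070312, 15.300000190734863], [564.0, 183.0], [445.1000061035156, 189.1999969482422]]
T [[452.0, 20.700000762939453], [553.2999877929688, 15.199999809265137], [561.5, 165.1999969482422], [460.1000061035156, 170.6999969482422]]
```

```bash
cat >> h.py <<'E'
from scipy.spatial.transform import Rotation as Ro
def deck_R(yaw,flip=1,tilt=np.radians(35)):
    # tool z = -deck normal ; tool y = flip * upslope
    Rz=Ro.from_euler('z',yaw).as_matrix()
    n=Rz@[-np.sin(tilt),0,np.cos(tilt)]; u=Rz@[np.cos(tilt),0,np.sin(tilt)]
    z=-n; y=flip*u; x=np.cross(y,z); return np.c_[x,y,z]
def rpy(R): return Ro.from_matrix(R).as_euler('xyz').tolist()
E
python3 - <<'E'
from h import *; from rig import manip
s=load("wrist0"); o,_=ray(s,(0,0)); R=Ro.from_euler('xyz',manip.get_orientation()).as_matrix()
print("cam in tool",(R.T@(o-manip.get_eef_pos())).round(3),(R.T@s["world_to_cam"][:3,:3].T).round(2).tolist())
yaw=-.12
for f in(1,-1):
    Rk=deck_R(yaw,f);n=-Rk[:,2]
    for nm,p in(("knob",[.4277,.3213,.1374]),("coil",[.485,.383,.065])):
        for d in(-.02+.0,.03,.1,.16):
            q=manip.ik((np.array(p)+n*d).tolist(),rpy(Rk)); print(f,nm,d,None if q is None else np.round(q,2))
    Rv=deck_R(-.054,f,0); q=manip.ik([.505,.0565,.05],rpy(Rv)); print("tray",None if q is None else np.round(q,2))
E
```

```text
cam in tool [ 0.066 -0.    -0.143] [[0.0, -0.96, -0.26], [1.0, 0.0, -0.0], [0.0, -0.26, 0.96]]
1 knob -0.02 [ 0.75  0.03  2.17 -0.78  0.67  1.42]
1 knob 0.03 [ 0.8  -0.08  2.19 -0.71  0.77  1.37]
1 knob 0.1 [ 0.88 -0.22  2.18 -0.65  0.93  1.33]
1 knob 0.16 [ 0.96 -0.31  2.15 -0.61  1.07  1.32]
1 coil -0.02 [ 0.76  0.33  2.   -0.91  0.6   1.59]
1 coil 0.03 [ 0.8   0.23  2.03 -0.83  0.67  1.53]
1 coil 0.1 [ 0.87  0.09  2.05 -0.74  0.79  1.47]
1 coil 0.16 [ 0.93 -0.02  2.05 -0.69  0.9   1.43]
tray [-0.03  0.21  2.01 -0.    0.93  0.03]
-1 knob -0.02 [ 0.75  0.03  2.17 -0.78  0.67 -1.72]
-1 knob 0.03 [ 0.8  -0.08  2.19 -0.71  0.77 -1.77]
-1 knob 0.1 [ 0.88 -0.22  2.18 -0.65  0.93 -1.81]
-1 knob 0.16 [ 0.96 -0.31  2.15 -0.61  1.07 -1.82]
-1 coil -0.02 [ 0.76  0.33  2.   -0.91  0.6  -1.55]
-1 coil 0.03 [ 0.8   0.23  2.03 -0.83  0.67 -1.61]
-1 coil 0.1 [ 0.87  0.09  2.05 -0.74  0.79 -1.67]
-1 coil 0.16 [ 0.93 -0.02  2.05 -0.69  0.9  -1.71]
tray None
```

```bash
cat >> h.py <<'E'
def snap(manip,name,out):
    s=manip.snapshot(name); cv2.imwrite(f"pics/{out}.png",s["img"][:,:,::-1]); np.savez(f"pics/{out}.npz",**s); return s
E
python3 - <<'E'
from h import *; from rig import manip
R=deck_R(-.054,1,0)
manip.reach([.45,.09,.27],rpy(R)); print(manip.get_time_s()); snap(manip,"wrist","w1")
Rk=deck_R(-.12); n=-Rk[:,2]
manip.reach([.34,.12,.28],rpy(Rk)); print(manip.get_time_s())
p=np.array([.445,.345,.12])+n*.13
try: manip.move_l(p.tolist(),max_speed=.25)
except manip.PlanningError as e: print(e)
print(manip.get_time_s(),manip.get_eef_pos(),p); snap(manip,"wrist","w2")
E
```

```text
2.725Traceback (most recent call last):
  File "<stdin>", line 5, in <module>
rig.PlanningError: the arm cannot take that pose within its joint ranges
```

Run:
```python
from h import *; from rig import manip
Rk=deck_R(-.12); n=-Rk[:,2]
for p in ([.36,.2,.28],[.36,.12,.28],[.38,.12,.25],[.40,.12,.25],[.40,.1,.3],[.37,.18,.25],(np.array([.445,.345,.12])+n*.13).tolist()):
    q=manip.ik(p,rpy(Rk)); print(np.round(p,3),None if q is None else np.round(q,2))
```

```text
[0.36 0.2  0.28] [ 0.62 -0.62  2.32 -0.48  1.02  0.91]
[0.36 0.12 0.28] None
[0.38 0.12 0.25] [ 0.31 -0.74  2.43 -0.31  0.9   0.56]
[0.4  0.12 0.25] [ 0.29 -0.67  2.41 -0.31  0.86  0.55]
[0.4 0.1 0.3] [ 0.21 -0.75  2.35 -0.23  0.97  0.41]
[0.37 0.18 0.25] [ 0.54 -0.62  2.38 -0.46  0.93  0.86]
[0.371 0.354 0.226] [ 0.92 -0.17  2.12 -0.65  0.96  1.36]
```

View pics/w1.png

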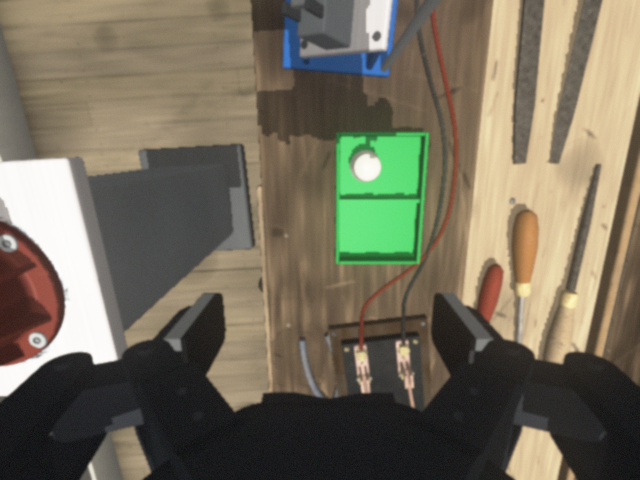

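The tray is at (336–428, 132–264), with its empty compartment centred near (378,229) and the insulator at (366,166). Continuing to the cradle view.

Run:
```python
from h import *; from rig import manip
s=load("w1"); m,ce,st=blob(mask(s,"green")); hull=cv2.convexHull(max(cv2.findContours(m,0,2)[0],key=cv2.contourArea))
a=cv2.minAreaRect(np.array([onz(s,p,.024)[:2]*1000 for p in hull[:,0]],np.float32)); print(a,cv2.boxPoints(a).round(1).tolist())
for p in cv2.approxPolyDP(hull,4,True)[:,0]: print(p,onz(s,p,.024).round(4))
print("floor spot",onz(s,(378.5,229.5),.004))
Rk=deck_R(-.12); n=-Rk[:,2]
manip.reach([.37,.18,.25],rpy(Rk)); print(manip.get_time_s())
p=np.array([.445,.345,.12])+n*.13
try: manip.move_l(p.tolist(),max_speed=.25)
except manip.PlanningError as e: print(e)
print(manip.get_time_s(),manip.get_eef_pos(),p); snap(manip,"wrist","w2")
```

```text
((545.516357421875, 150.01068115234375), (37.0955810546875, 50.797828674316406), 37.840293884277344) [[515.2999877929688, 158.6999969482422], [546.4000244140625, 118.5999984741211], [575.7000122070312, 141.3000030517578], [544.5999755859375, 181.39999389648438]]
[396 133] [0.5272 0.1652 0.024 ]
[426 134] [0.5594 0.1624 0.024 ]
[425 159] [0.5588 0.1362 0.024 ]
[415 174] [0.5481 0.1206 0.024 ]
[386 140] [0.5164 0.1585 0.024 ]
floor spot [0.50941333 0.05462577 0.004     ]
3.525
4.375 [0.37200111 0.3529471  0.22634336] [0.37097129 0.35392633 0.22648977]
```

View pics/w2.png

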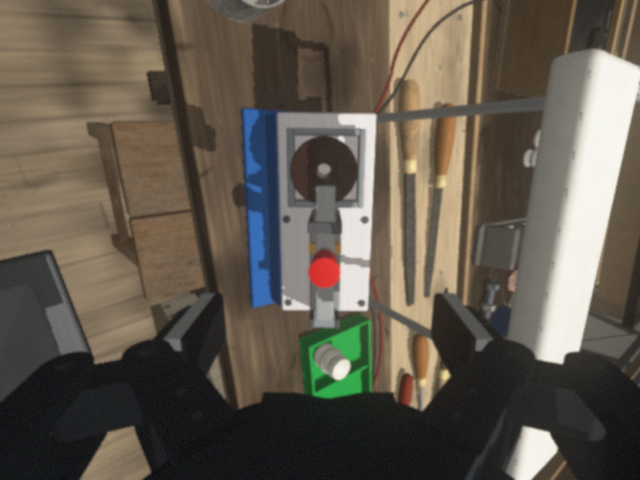

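Run:
```python
from h import *
s=load("w2");S,T=load("scene0"),load("top0")
im=s["img"]; c=im[90:350,230:400]; cv2.imwrite("pics/w2c.png",cv2.resize(c,None,fx=3,fy=3,interpolation=2)[:480*2,:,::-1][:600])
cv2.imwrite("pics/w2d.png",cv2.resize(im[215:335,250:400],None,fx=5,fy=5,interpolation=2)[:,:,::-1])
m,ce,st=blob(mask(s,"red")); print(ce,st, cv2.minEnclosingCircle(max(cv2.findContours(m,0,2)[0],key=cv2.contourArea)))
print("knob tri",tri([(s,ce),(S,blob(mask(S,"red"))[1]),(T,blob(mask(T,"red"))[1])]))
t=load("w1"); h=cv2.cvtColor(t["img"],cv2.COLOR_RGB2HSV); print(h[132,380],h[230,378],h[263,380])
H=h.astype(int); m=((H[...,0]>50)&(H[...,0]<75)&(H[...,1]>120)).astype(np.uint8)*255
m,ce,st=blob(m); hull=cv2.convexHull(max(cv2.findContours(m,0,2)[0],key=cv2.contourArea));print(st)
a=cv2.minAreaRect(np.array([onz(t,p,.024)[:2]*1000 for p in hull[:,0]],np.float32)); print(a,cv2.boxPoints(a).round(1).tolist())
cv2.imwrite("pics/w1c.png",cv2.resize(t["img"][120:280,320:440],None,fx=3.7,fy=3.7,interpolation=2)[:,:,::-1])
```

```text
[322.4 283. ] [322 282   2   3   5] ((322.5, 283.0), 1.1181340217590332)
knob tri (array([0.42250407, 0.32049624, 0.14167317]), [np.float64(0.006772018762093437), np.float64(0.004373384545065597), np.float64(0.002645518579876884)])
[ 61 111 101] [ 67 144 228] [ 62 133 177]
[  336   132    93   132 10632]
((508.4909973144531, 92.8486557006836), (148.4833984375, 99.19092559814453), 86.9481201171875) [[455.0, 21.399999618530273], [554.0999755859375, 16.100000381469727], [562.0, 164.3000030517578], [462.8999938964844, 169.60000610351562]]
```

View pics/w2c.png

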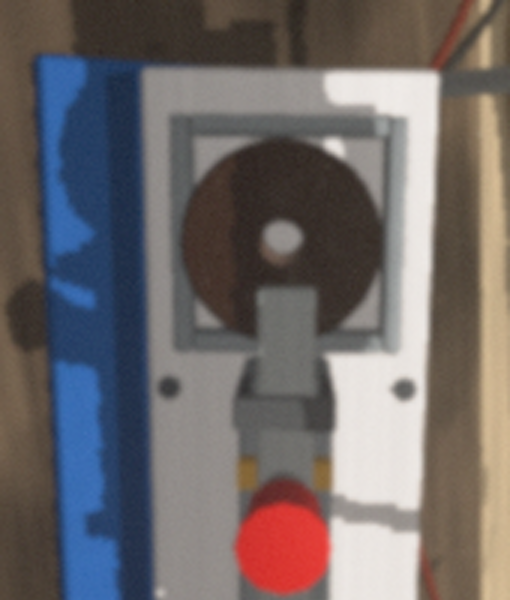

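View pics/w2d.png

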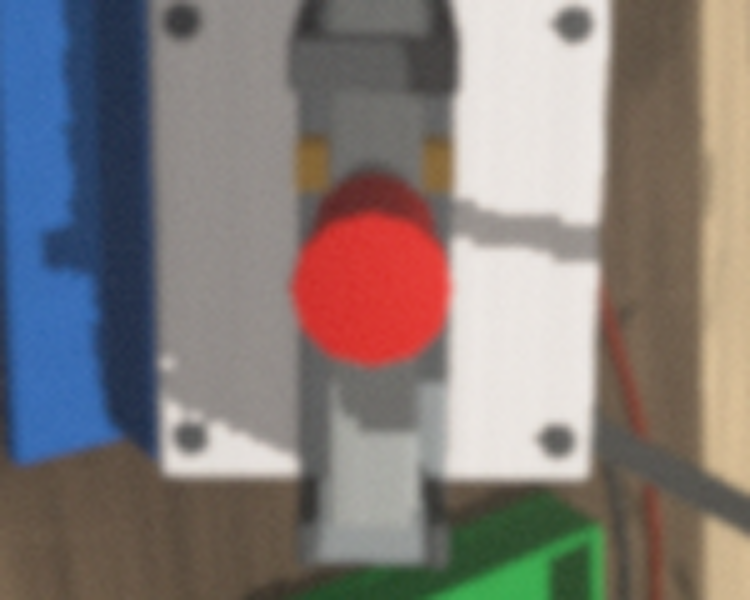

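View pics/w1c.png

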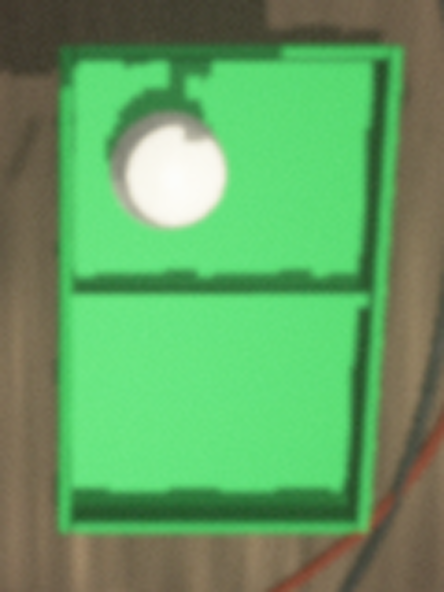

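Run:
```python
from h import *
s=load("w2");S,T=load("scene0"),load("top0")
yaw=-.12
coil=onz(s,(323.8,169.3),.065+.048*.819); 
for it in range(5):
    R=deck_R(yaw); n=-R[:,2]; u=R[:,1]
    P=coil-.048*n
    def ond(uv,h=0):
        o,d=ray(s,uv); return o+d*((P+h*n-o)@n)/(d@n)
    a,b,c,d=[ond(x) for x in((286.35,219.15),(288,302.4),(364.5,219.6),(361.4,303))]
    v=(a-b)+(c-d); yy=R[:,0]; dy=np.arctan2(-(v@u),v@yy); print(yaw,dy,np.linalg.norm(a-b),np.linalg.norm(c-d),np.linalg.norm(a-c),[((q-P)@u).round(4) for q in(a,b,c,d)])
    yaw+=dy*.819
print("pocket",P,"yaw",yaw)
print("fence corners",[ (np.array([(ond(q,.018)-P)@u,(ond(q,.018)-P)@yy])*1000).round(1) for q in ((230+170/3,90+115/3),(230+407/3,90+115/3),(230+172/3,90+352/3),(230+400/3,90+352/3))])
k=(324.2,272.8)
sc=lambda a:(a[0]/3+240,a[1]/3+150); tp=lambda a:(a[0]/3+230,a[1]/3+195)
for obs in ([(s,k),(S,sc((351,331)))],[(s,k),(T,tp((268,240)))],[(s,k),(S,sc((351,331))),(T,tp((268,240)))]):
    p,e=tri(obs); print("head top",p,np.round(e,4),"deck coords u,y,n",np.array([(p-P)@u,(p-P)@yy,(p-P)@n]).round(4))
for uv in((286,291),): pass
f1,f2=[onz(s,p,.008) for p in((230+38/3,90+57/3),(250+15/5,215+462/5))]; print("front edge base",f1,f2,np.arctan2(f2[0]-f1[0],f1[1]-f2[1]))
```

```text
-0.12 -0.011540121888936852 0.09037127152692935 0.09059462126894866 0.07773258497625209 [np.float64(-0.0381), np.float64(-0.0393), np.float64(0.0397), np.float64(0.0388)]
-0.1294513598270393 -0.003767102048895854 0.09006253071968516 0.09028498813002125 0.07766768766419367 [np.float64(-0.0376), np.float64(-0.0381), np.float64(0.0401), np.float64(0.0398)]
-0.132536616405085 -0.0012296752142608612 0.089962695387438 0.0901850530946009 0.07764660236458736 [np.float64(-0.0375), np.float64(-0.0377), np.float64(0.0402), np.float64(0.0402)]
-0.13354372040556464 -0.0004013949096404968 0.0899302073502036 0.090152552717575 0.0776397301858149 [np.float64(-0.0374), np.float64(-0.0376), np.float64(0.0402), np.float64(0.0403)]
-0.1338724628365602 -0.00013102467693505536 0.08991961320524103 0.09014195669045848 0.07763748807236617 [np.float64(-0.0374), np.float64(-0.0375), np.float64(0.0402), np.float64(0.0403)]
pocket [0.4853084  0.38694274 0.0649927 ] yaw -0.13397977204697
fence corners [array([-33.3,  33.3]), array([36.2, 34. ]), array([-34.1, -36.9]), array([ 36.7, -36.2])]
head top [0.41506357 0.32737753 0.15474565] [0.0009 0.0009] deck coords u,y,n [ 0.001  -0.0684  0.1089]
head top [0.42254384 0.32170204 0.14346767] [0.0003 0.0003] deck coords u,y,n [ 0.0012 -0.073   0.095 ]
head top [0.42069904 0.32219521 0.14814406] [0.0019 0.0015 0.0007] deck coords u,y,n [ 0.0023 -0.0728  0.0999]
front edge base [0.43659614 0.44605814 0.008     ] [0.40938385 0.24065146 0.008     ] -0.13171307675814165
```

```bash
cat >> h.py <<'E'
YAW=-.133; P0=np.array([.4853,.3869,.0650]); RK=deck_R(YAW); U=RK[:,1]; N=-RK[:,2]; Y=RK[:,0]
PC=P0+.0014*U-.0014*Y   # pocket centre
def D(u,y,n): return (PC+u*U+y*Y+n*N)
def dc(p): p=np.asarray(p)-PC; return np.array([p@U,p@Y,p@N])
E
python3 - <<'E'
from h import *; from rig import manip
print(dc(manip.get_eef_pos()))
manip.move_l(D(0,-.069,.135).tolist(),rpy(RK),max_speed=.2)
print(manip.get_time_s(),dc(manip.get_eef_pos())); s=snap(manip,"wrist","w3")
cv2.imwrite("pics/w3c.png",cv2.resize(s["img"][200:400,200:440],None,fx=3,fy=3,interpolation=2)[:,:,::-1])
E
```

```text
[ 0.00275704 -0.0476419   0.1941866 ]
4.8917 [ 0.00041741 -0.06995333  0.13501174]
```

View pics/w3.png

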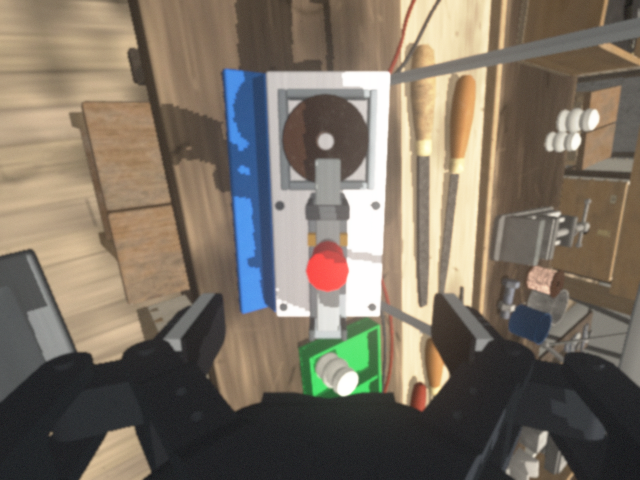

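View pics/w3c.png

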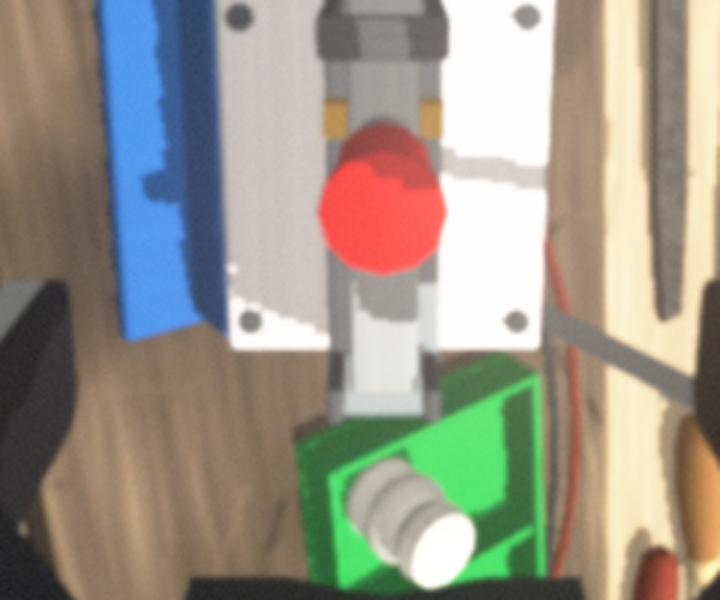

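Run:
```python
from h import *
a,b=load("w2"),load("w3")
p,e=tri([(a,(324.2,272.8)),(b,(327.3,270.3))]);print(dc(p),e)
for s,k in((a,(324.2,272.8)),(b,(327.3,270.3))):
    o,d=ray(s,k); 
    for h in(.096,.1,.104,.108): q=o+d*((PC+h*N-o)@N)/(d@N); c=s["world_to_cam"]@np.append(q,1); print(h,dc(q).round(4),"r px",345.8*12/c[2])
    print("coil",[ (dc(onz(b,(325,139),z))).round(4) for z in(.1043,)])
S,T=load("scene0"),load("top0")
for h in(.096,.1,.104,.108): print(h,proj(S,D(.0005,-.07,h)),proj(T,D(.0005,-.07,h)))
```

```text
[-0.00019979 -0.0739947   0.08698586] [np.float64(0.00026152856389478896), np.float64(0.00026152856389468834)]
0.096 [-0.0001 -0.0709  0.096 ] r px 16197.810091785215
0.1 [-0.     -0.0694  0.1   ] r px 16470.93106010224
0.104 [ 0.     -0.0679  0.104 ] r px 16753.420508112154
0.108 [ 0.     -0.0665  0.108 ] r px 17045.76887770936
coil [array([-0.0017,  0.0008,  0.0482])]
0.096 [-0.0002 -0.0704  0.096 ] r px 21482.08906711786
0.1 [-0.0002 -0.0689  0.1   ] r px 21965.19707558336
0.104 [-0.0002 -0.0674  0.104 ] r px 22470.534100513196
0.108 [-0.0002 -0.066   0.108 ] r px 22999.6704892937
coil [array([-0.0017,  0.0008,  0.0482])]
0.096 [355.10362205 262.21004469] [318.54895231 274.80567043]
0.1 [355.88562543 261.29345274] [318.61371804 275.47162602]
0.104 [356.67325296 260.37026867] [318.6789427 276.1423005]
0.108 [357.46656555 259.44042111] [318.74463117 276.8177442 ]
```

Run:
```python
from h import *; from rig import manip
print(manip.move_l(D(0,-.070,.066).tolist(),rpy(RK),max_speed=.1,guard=8))
print(manip.get_time_s(),dc(manip.get_eef_pos()))
manip.gripper_to(0.0,40)
print(manip.get_time_s(),"width mm",manip.get_width()*85,manip.get_force(),dc(manip.get_eef_pos()))
s=snap(manip,"wrist","w4"); snap(manip,"scene","s4")
```

```text
False
5.7833 [ 0.00032102 -0.06959868  0.06632114]
6.4 width mm 21.711063569113445 [-2.61147396 -0.157667    3.55329845] [ 0.0001222  -0.06987574  0.0662892 ]
```

View pics/w4.png

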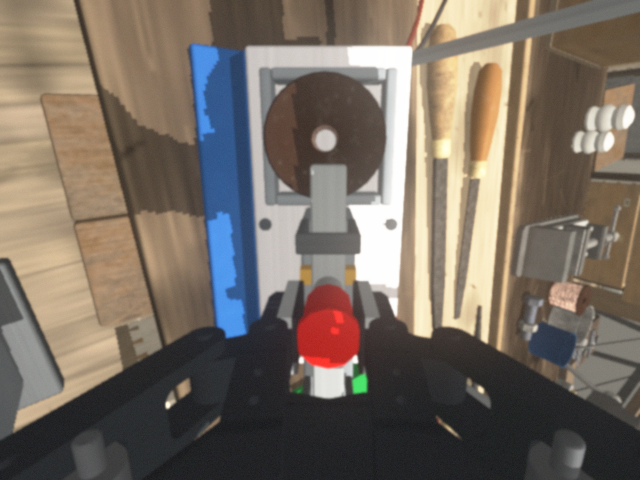

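The knob (328,330) is between the pads, and the bar end still covers the coil rim at (328,180). Lifting now.

Run:
```python
from h import *; from rig import manip
p0=manip.get_eef_pos().copy(); f0=manip.get_force().copy()
g=manip.move_l((p0+.0120*N).tolist(),max_speed=.03,guard=14)
p=manip.get_eef_pos(); print(g,dc(p)-dc(p0),(manip.get_force()-f0)@N,manip.get_time_s(),manip.get_width()*85)
np.save("p0.npy",p0)
s=snap(manip,"wrist","w5")
cv2.imwrite("pics/w45.png",np.hstack([cv2.imread("pics/w4.png")[60:400,200:450],cv2.imread("pics/w5.png")[60:400,200:450]]))
```

```text
True [-0.00047846 -0.00044399  0.01115453] -9.055602885089858 6.9333 21.524404774816503
```

View pics/w45.png

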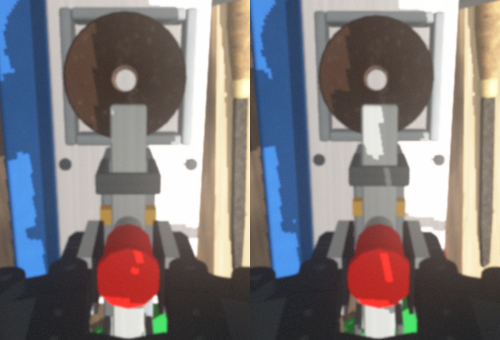

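The bolt reached the upper stop at 11 mm: the bar end now catches the light and has moved with the knob. Easing down slightly, then sliding.

Run:
```python
from h import *; from rig import manip
p0=np.load("p0.npy"); b=p0+.0105*N
manip.move_l(b.tolist(),rpy(RK),max_speed=.03)
f0=manip.get_force().copy(); print((f0)@N,f0@Y)
g=manip.move_l((b-.049*Y).tolist(),rpy(RK),max_speed=.06,guard=14)
p=manip.get_eef_pos(); print(g,dc(p)-dc(p0),(manip.get_force()-f0)@Y,manip.get_time_s(),manip.get_width()*85)
s=snap(manip,"wrist","w6"); snap(manip,"scene","s6")
```

```text
-4.292663694840295 0.17414322486013278
True [-7.84914924e-06 -4.42878855e-02  1.09461884e-02] 5.822014225701977 8.0417 21.43081699017231
```

View pics/w6.png

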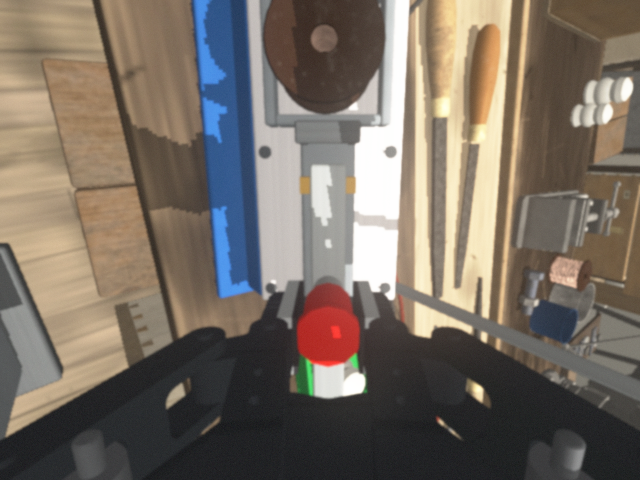

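The bar is clear of the coil, with its end now past the arch at (328,125), and the slide hit its stop. Lowering.

Run:
```python
from h import *; from rig import manip
p0=np.load("p0.npy"); f0=manip.get_force().copy()
g=manip.move_l((p0-.0450*Y-.0005*N).tolist(),rpy(RK),max_speed=.04,guard=14)
p=manip.get_eef_pos(); f=manip.get_force(); print(g,dc(p)-dc(p0),f@N,f@Y,manip.get_time_s())
manip.gripper_to(1.0,40); print(manip.get_time_s(),manip.get_width())
manip.move_l((p+.06*N).tolist(),rpy(RK),max_speed=.2); print(manip.get_time_s(),manip.get_force())
s=snap(manip,"wrist","w7"); snap(manip,"scene","s7")
i=cv2.imread("pics/s7.png")[150:350,240:460]; cv2.imwrite("pics/s7c.png",cv2.resize(i,None,fx=3,fy=3,interpolation=2))
```

```text
True [ 5.32433801e-05 -4.41148216e-02 -1.43966968e-04] 10.218941072446913 1.456521119068729 8.4917
9.1333 1.0003706426416992
9.5833 [ 0.42332687 -1.24297897 -0.59243286]
```

View pics/w7.png

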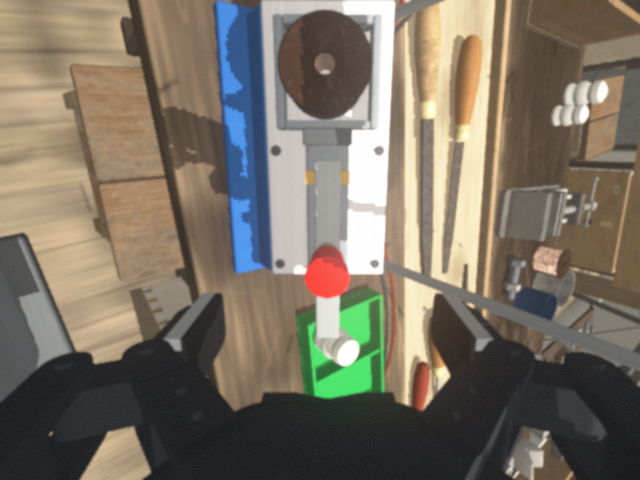

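View pics/s7c.png

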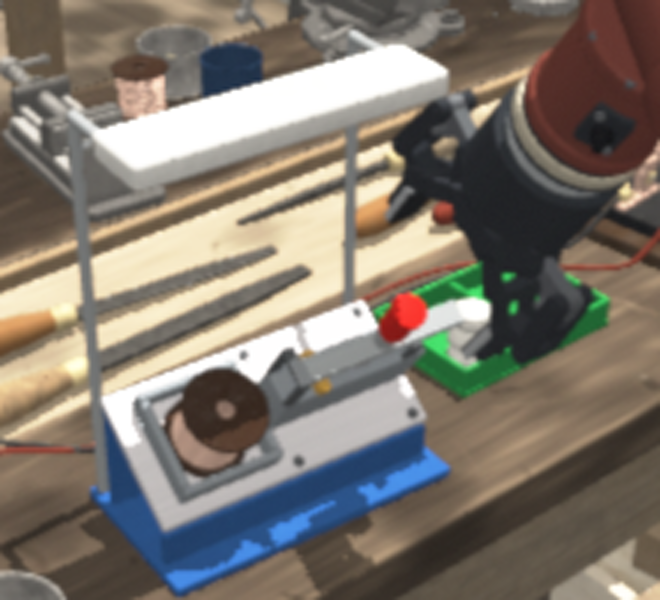

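Run:
```python
from h import *
for n in("w3","w7"):
    s=load(n); h=cv2.cvtColor(s["img"],cv2.COLOR_RGB2HSV).astype(int)
    m=(((h[...,0]<8)|(h[...,0]>172))&(h[...,1]>130)&(h[...,2]>225)).astype(np.uint8)*255
    m,c,st=blob(m); (k,r)=cv2.minEnclosingCircle(max(cv2.findContours(m,0,2)[0],key=cv2.contourArea))
    o,d=ray(s,k); q=o+d*((PC+.1*N-o)@N)/(d@N); print(n,c,st,k,r,dc(q))
S=load("s7"); h=blob((cv2.inRange(cv2.cvtColor(S["img"],cv2.COLOR_RGB2HSV),(0,170,120),(6,255,255)))); print(h[1],h[2])
S=load("scene0"); h=blob((cv2.inRange(cv2.cvtColor(S["img"],cv2.COLOR_RGB2HSV),(0,170,120),(6,255,255)))); print(h[1],h[2])
print(proj(S,D(0,-.069,.09)),proj(S,D(0,-.069-.045,.09)))
```

```text
w3 [326.06840684 272.78847885] [ 307  254   41   37 1111] (326.8031921386719, 270.9781188964844) 20.425857543945312 [-0.0005064  -0.06930716  0.1       ]
w7 [326.16085578 278.81378764] [ 305  258   46   40 1262] (327.45556640625, 277.0) 22.544532775878906 [ 9.32070275e-06 -1.12994150e-01  1.00000000e-01]
[373.91503268 255.09150327] [367 248  15  16 153]
[354.3986014  263.40559441] [348 256  14  16 143]
[353.61520123 263.98998847] [373.71568607 256.17371429]
```

Both views put the travel at about 44 mm, and the measurement error is about 1 mm. There is time to spare, so I'll regrip and push it gently to the stop to be sure it is fully open.

Run:
```python
from h import *; from rig import manip
p0=np.load("p0.npy"); a=p0-.0445*Y
print(manip.move_l(a.tolist(),rpy(RK),max_speed=.15,guard=10))
manip.gripper_to(0.0,40); print(manip.get_width()*85,dc(manip.get_eef_pos())-dc(p0),manip.get_force()@Y,manip.get_force()@N)
f0=manip.get_force()
for k in (.0455,.0465,.0475,.0485):
    g=manip.move_l((p0-k*Y).tolist(),rpy(RK),max_speed=.02,guard=18)
    print(g,dc(manip.get_eef_pos())-dc(p0),(manip.get_force()-f0)@Y)
    if g or (manip.get_force()-f0)@Y>9: break
manip.move_l((manip.get_eef_pos()-.000*Y).tolist(),rpy(RK),max_speed=.02)
manip.gripper_to(1.0,40)
p=manip.get_eef_pos()
manip.move_l((p+.06*N).tolist(),rpy(RK),max_speed=.2); print(manip.get_time_s())
s=snap(manip,"wrist","w8"); S=snap(manip,"scene","s8")
h=blob((cv2.inRange(cv2.cvtColor(S["img"],cv2.COLOR_RGB2HSV),(0,170,120),(6,255,255)))); print(h[1],h[2])
```

```text
False
21.832181382435692 [ 8.34773351e-05 -4.42313070e-02  5.18258995e-04] -0.369002673814166 7.50373124050476
False [ 0.00014886 -0.0444997   0.00049248] 2.6153352237371985
False [ 0.00020276 -0.04473302  0.0004666 ] 4.539094615303711
False [ 0.00023084 -0.04492534  0.00050149] 6.636429331043866
False [ 0.00029879 -0.04517605  0.00050205] 8.153655246304961
13.2583
[373.87012987 255.0974026 ] [367 248  15  16 154]
```

Run:
```python
from h import *; from rig import manip
u,y=-.0016,.001
manip.move_l(D(u,y,.12).tolist(),rpy(RK),max_speed=.2)
s=snap(manip,"wrist","w9")
print(manip.move_l(D(u,y,.025).tolist(),rpy(RK),max_speed=.12,guard=8),dc(manip.get_eef_pos()),manip.get_time_s())
manip.gripper_to(0.0,50); print(manip.get_width()*85,manip.get_force(),manip.get_time_s())
snap(manip,"wrist","w10");snap(manip,"scene","s10")
```

```text
False [-0.00113208  0.00130376  0.02539337] 15.0833
52.696782023404204 [-5.56232164  0.25357691  5.31664554] 15.5083
```

View pics/w9.png

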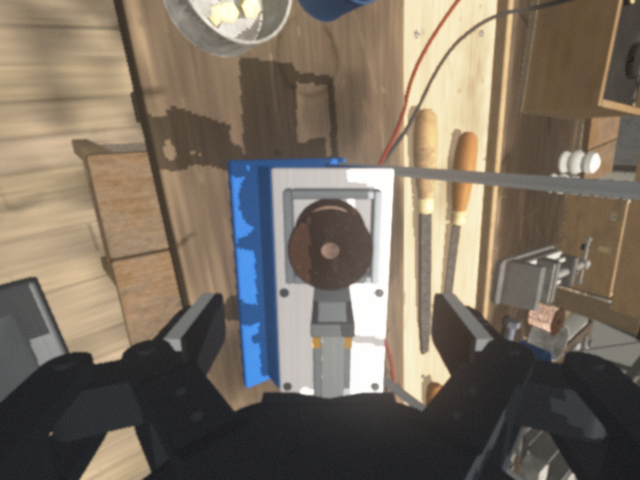

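View pics/w10.png

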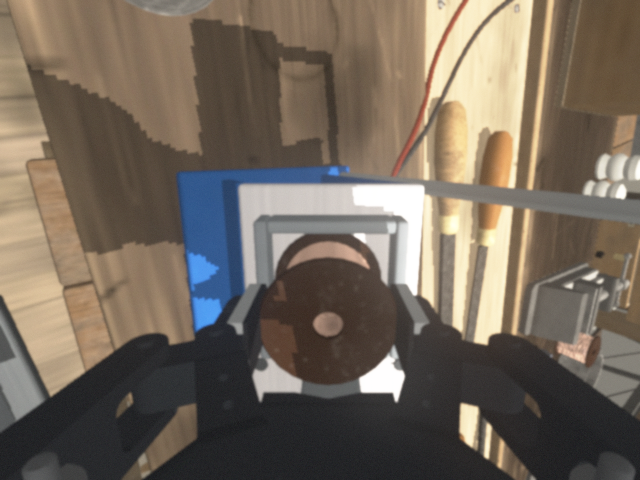

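Run:
```python
from h import *
s=load("w10")
for y in(0,.001,-.005,-.009): print(y,proj(s,D(-.0012,y,.048)))
print(proj(load("w9"),D(-.0016,.001,.048)))
S=load("s10");cv2.imwrite("pics/s10c.png",cv2.resize(S["img"][190:330,240:440],None,fx=4,fy=4,interpolation=2)[:,:,::-1])
cv2.imwrite("pics/w10c.png",cv2.resize(s["img"][210:400,200:460],None,fx=3,fy=3,interpolation=2)[:,:,::-1])
```

```text
0 [328.73052023 327.11395476]
0.001 [328.73092828 324.80491852]
-0.005 [328.72850351 338.52576194]
-0.009 [328.72691789 347.49821689]
[330.16343148 250.27382154]
```

View pics/s10c.png

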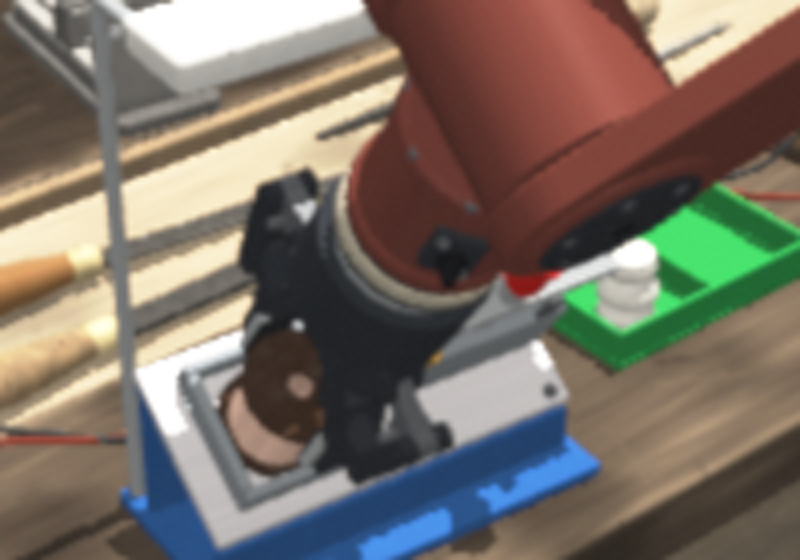

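View pics/w10c.png

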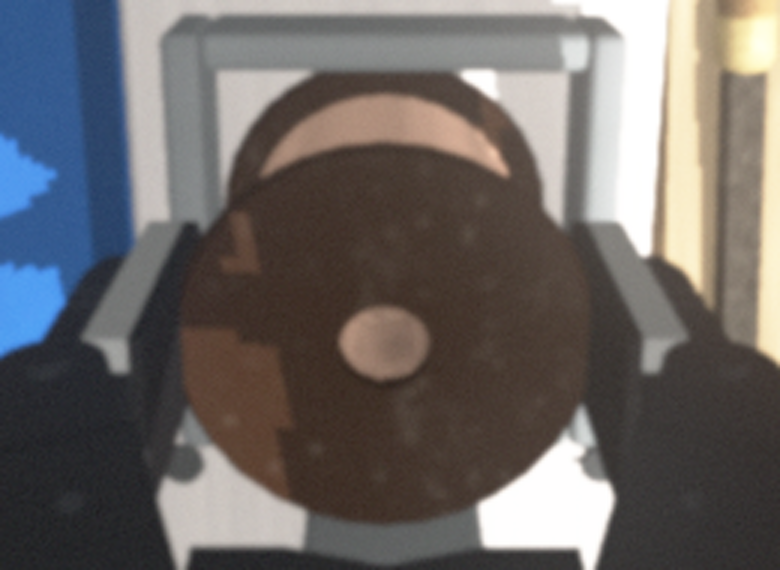

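The coil flange (328,323) is centred between the pads. Lifting along the deck normal.

Run:
```python
from h import *; from rig import manip
p=manip.get_eef_pos()
manip.move_l((p+.05*N).tolist(),rpy(RK),max_speed=.08); print(manip.get_width()*85,manip.get_force(),manip.get_time_s())
snap(manip,"wrist","w11");S=snap(manip,"scene","s11")
cv2.imwrite("pics/s11c.png",cv2.resize(S["img"][190:330,240:440],None,fx=4,fy=4,interpolation=2)[:,:,::-1])
```

```text
52.265207204385725 [ 1.15600236  0.08579293 -1.03247014] 16.4
```

View pics/s11c.png

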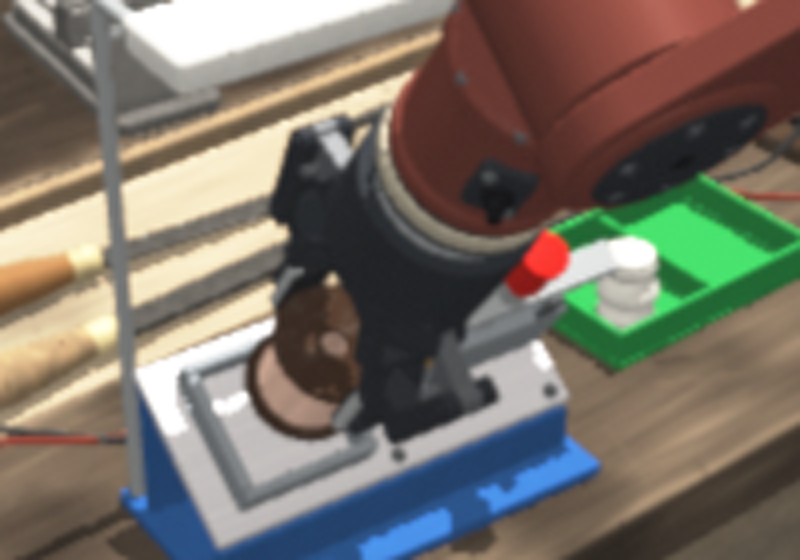

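View pics/w11.png

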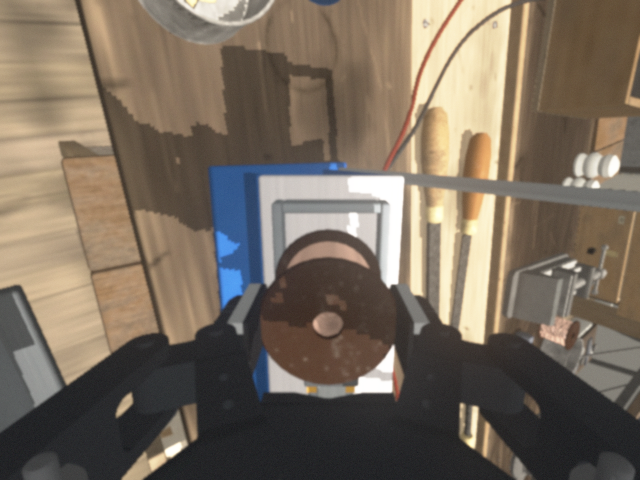

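Run:
```python
from h import *; from rig import manip
RV=deck_R(-.053,1,0)
p=manip.get_eef_pos()
manip.move_l((p+.10*N).tolist(),rpy(RK),max_speed=.2)
manip.move_l([.375,.18,.27],rpy(RK),max_speed=.2); print(manip.get_time_s())
manip.reach([.46,.0565,.20],rpy(RV)); print(manip.get_time_s())
manip.move_l([.506,.0565,.10],rpy(RV),max_speed=.15)
print(manip.get_width()*85,manip.get_eef_pos(),manip.get_orientation(),manip.get_time_s())
for c in("wrist","scene","top"): snap(manip,c,c[0]+"12")
S=load("s12"); cv2.imwrite("pics/s12c.png",cv2.resize(S["img"][170:310,320:520],None,fx=4,fy=4,interpolation=2)[:,:,::-1])
S=load("t12"); cv2.imwrite("pics/t12c.png",cv2.resize(S["img"][180:300,340:480],None,fx=5,fy=5,interpolation=2)[:,:,::-1])
```

```text
18.4417
19.25
53.00747151895656 [0.50622511 0.05709172 0.10091472] [ 3.14012842e+00 -4.52120417e-06  1.51889835e+00] 20.1333
```

View pics/s12c.png

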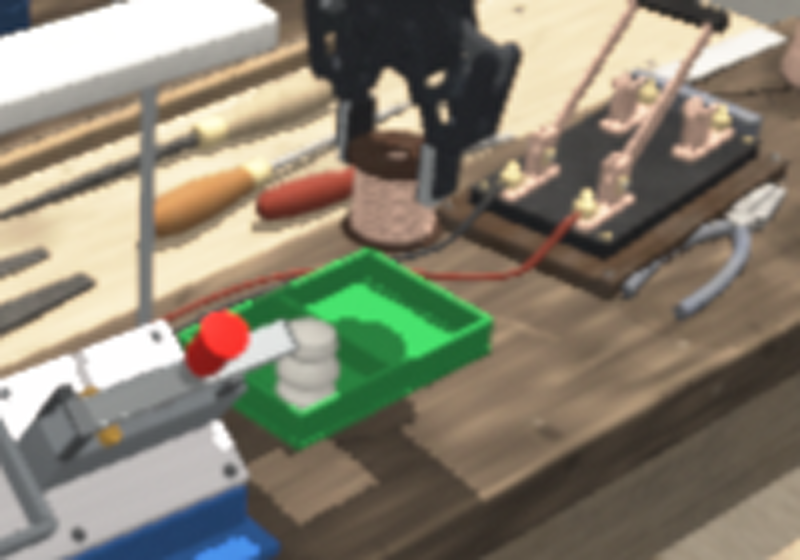

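View pics/w12.png

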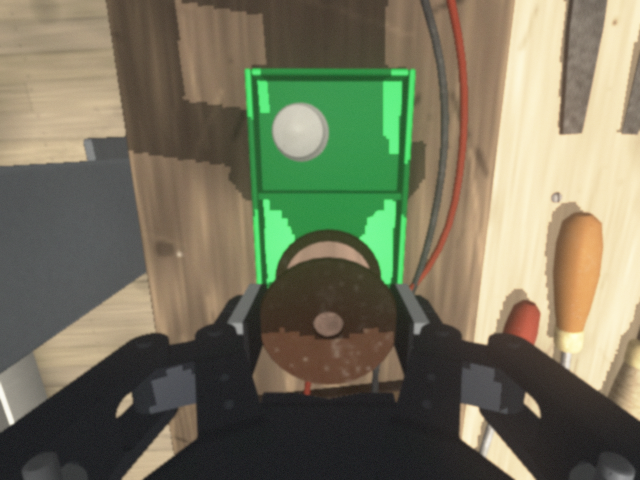

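The coil hangs upright over the empty compartment. I'll recheck the tray centre from this closer view before lowering.

Run:
```python
from h import *
s=load("w12")
print([onz(s,p,.024).round(4)[:2] for p in((247,69),(414,69),(258,191),(403,191),(331,191))])
c,yw=np.array([.508,.093]),-.053
R=np.array([[np.cos(yw),-np.sin(yw)],[np.sin(yw),np.cos(yw)]])
for q in((-.05,.075),(.05,.075),(-.046,0),(.046,0),(0,0)): print(q,(c+R@q).round(4))
```

```text
[array([0.4647, 0.169 ]), array([0.5615, 0.164 ]), array([0.4637, 0.0984]), array([0.5555, 0.0936]), array([0.5099, 0.096 ])]
(-0.05, 0.075) [0.462  0.1705]
(0.05, 0.075) [0.5619 0.1652]
(-0.046, 0) [0.4621 0.0954]
(0.046, 0) [0.5539 0.0906]
(0, 0) [0.508 0.093]
```

Run:
```python
from h import *; from rig import manip
RV=deck_R(-.053,1,0); o=rpy(RV)
print(manip.move_l([.507,.057,.042],o,max_speed=.1,guard=8),manip.get_eef_pos(),manip.get_time_s())
manip.pause(.2)
print(manip.move_l([.507,.057,.024],o,max_speed=.02,guard=3.5),manip.get_eef_pos(),manip.get_force(),manip.get_time_s())
for c in("wrist","scene"): snap(manip,c,c[0]+"13")
S=load("s13"); cv2.imwrite("pics/s13c.png",cv2.resize(S["img"][170:310,320:520],None,fx=4,fy=4,interpolation=2)[:,:,::-1])
```

```text
False [0.50743287 0.05696601 0.04228862] 21.0167
True [0.5069155  0.05689976 0.03146911] [ 0.17454717 -0.19832949  4.01377863] 21.8
```

View pics/s13c.png

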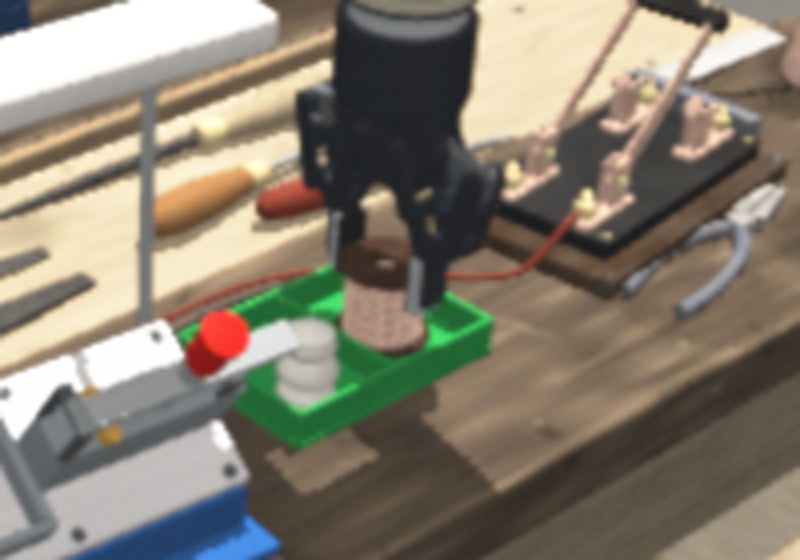

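View pics/w13.png

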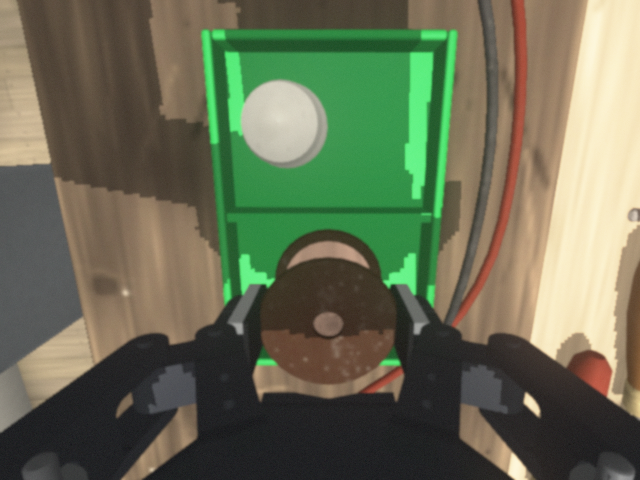

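The coil is inside the compartment and touching the floor: contact was at 31.5 mm where 29.4 mm was expected, and the rim would have given about 50 mm. Releasing.

Run:
```python
from h import *; from rig import manip
RV=deck_R(-.053,1,0); o=rpy(RV)
p=manip.get_eef_pos().copy()
print(manip.move_l([p[0],p[1],p[2]-.0015],o,max_speed=.01,guard=4),manip.get_eef_pos()[2],manip.get_force())
manip.gripper_to(0.8,30); manip.pause(.2); print(manip.get_width(),manip.get_force(),manip.get_time_s())
manip.move_l([p[0],p[1],p[2]+.10],o,max_speed=.12)
manip.move_l([p[0]-.06,p[1],p[2]+.2],o,max_speed=.2); print(manip.get_time_s())
for c in("wrist","scene","top"): snap(manip,c,c[0]+"14")
S=load("s14"); cv2.imwrite("pics/s14c.png",cv2.resize(S["img"][190:350,240:460],None,fx=3.6,fy=3.6,interpolation=2)[:,:,::-1])
```

```text
True 0.03146322140242178 [-0.64513433  0.19739661  4.39480797]
0.8027829773184577 [-0.09821034  1.05975162 -0.18474493] 22.6083
24.325
```

View pics/s14c.png

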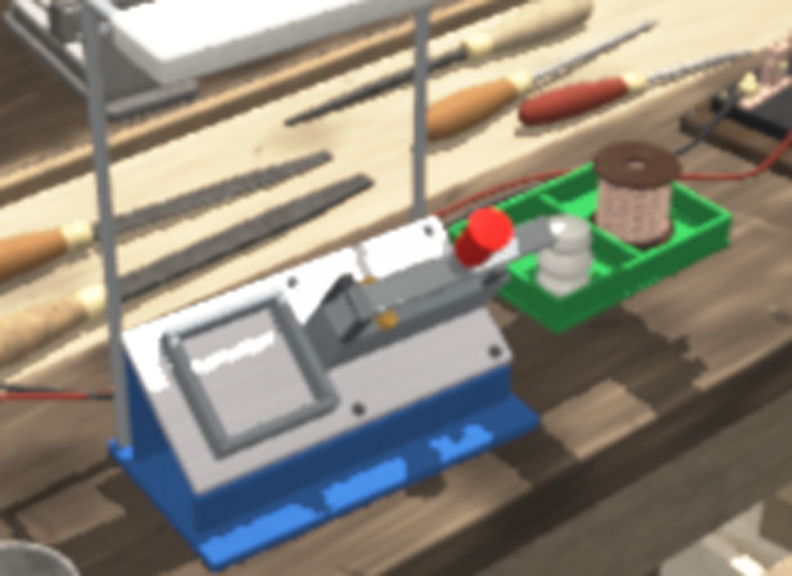

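View pics/w14.png

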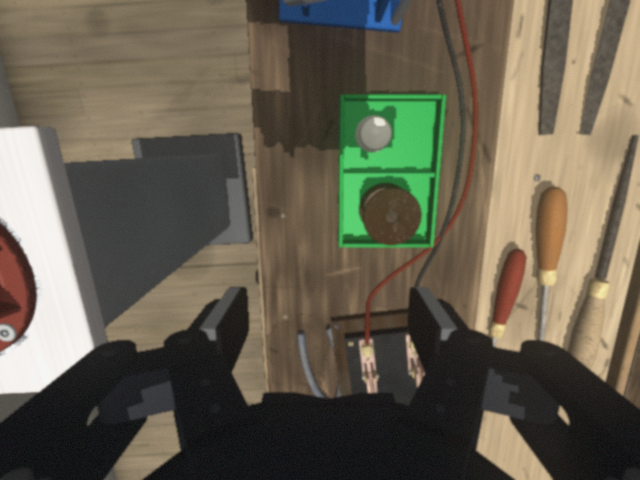

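View pics/t14.png

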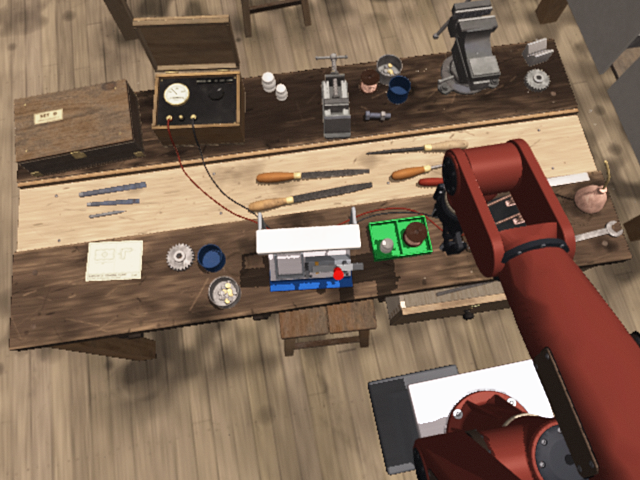

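The coil stands upright in the empty compartment (wrist view (391,214)). The bolt is still open, and the tins and insulator look unmoved.

Run:
```python
from rig import manip
print(manip.get_force(),manip.get_time_s()); manip.finish_job()
```

```text
[ 0.54126559 -0.11282542 -0.45861129] 24.475
the job is handed in; nothing more can be done
```

The coil now stands upright in the tray's empty compartment, and the bolt is open and down behind the ridge. I handed the job in at 24.5 s of the 54 s allowed.

- **Bolt:** I lifted it to its upper stop (about 11 mm), slid it open until it hit the end stop, then lowered it and let go. The first travel measurements disagreed slightly: 44.1–44.3 mm from the arm and about 43.7 mm from the cameras, against 45 mm nominal. I regripped the knob and pushed it against the stop. The arm then read 45.2 mm with the force rising, but the knob's camera position did not change, so it had probably been fully open already. The last pictures show it still open.
- **Coil:** I gripped it by its upper flange, lifted it out along the deck normal, turned it upright and lowered it until it touched the tray floor, then released it. The gripper read about 53 mm on the 56 mm flange; I took this as gripper scale error. Floor contact came about 2 mm higher than expected, and the coil stood straight after release.
- **Last checks:** The final pictures show the coil upright inside the compartment, the insulator and both tins where they were, and the robot clear of everything.

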